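Find the clear slot with the feeler gauge and lock it

TASK

Only one of the three slots in the wooden checking fixture is clear right through; in the other two, wood left inside, out of sight under the batten, jams the blade part-way. Slide the blade of the feeler gauge into the slots from the robot's side until you find the slot it goes fully home in, with the front of its handle against the wood, and leave the gauge standing there on the base board. Then push over the red-knobbed lever behind that slot, all the way, and leave the other two levers, the plane, the mallet, the glue bottle and the offcut where they are.

Things in the scene. Friction and masses are not known exactly. Their poses are not given: they have to be found in the camera images.
- gauge_grip (a point): Feeler gauge, about 150 g, lying on the bench left or right of the fixture, resting level on its handle as it is to be used. Pale wooden handle 90 mm long (x), 36 wide (y), 40 tall, with brass rivets; a metal blade sticks out of its front face. This point: the handle's centre, half-way up, 20 mm above its underside. x points along the blade to its tip, z up.
- gauge_shoulder (a point): Point at the foot of the gauge handle's front face (45 mm ahead of its centre, 20 mm below); axes as gauge_grip. It meets the slot's point when home. The blade stands on edge and sticks out 75 mm from the middle of this face: 6 mm thick (y), 30 tall, lower edge 3 mm above the handle's underside; the last 8 mm is a nose 3.5 mm thick.
- fixture: Fixed checking fixture: plywood base 285 (x) x 360 (y) x 18 mm with a row along y of four wooden blocks 70 deep (x), 45 tall; slots between them, 110 apart; a pale batten over the blocks, 46 wide, top 75 above the bench. Origin: on the bench under the row's middle; x runs along the slots away from the robot, z up. The base is free for 115 mm before the blocks and reaches 100 mm behind them.
- slot1 (a point): Mouth of slot 1 (right-hand as the robot sees it): mid-width, on the blocks' robot-side face, level with the base board's top (18 mm above the bench); x points into the slot. The slot is 9 mm wide, straight, goes right through the 70 mm blocks and down to the base board. If not clear, rigid wood in it leaves 3 mm and stops the blade's tip 10 to 50 mm in. Which slot is clear changes each time.
- slot2 (a point): Mouth of slot 2 (middle): mid-width, on the blocks' robot-side face, level with the base board's top (18 mm above the bench); x points into the slot. The slot is 9 mm wide, straight, goes right through the 70 mm blocks and down to the base board. If not clear, rigid wood in it leaves 3 mm and stops the blade's tip 10 to 50 mm in. Which slot is clear changes each time.
- slot3 (a point): Mouth of slot 3 (left-hand as the robot sees it): mid-width, on the blocks' robot-side face, level with the base board's top (18 mm above the bench); x points into the slot. The slot is 9 mm wide, straight, goes right through the 70 mm blocks and down to the base board. If not clear, rigid wood in it leaves 3 mm and stops the blade's tip 10 to 50 mm in. Which slot is clear changes each time.
- lever1 (a joint): Angle of the lever behind slot 1, in line with it: near 0 it leans towards the robot, at 1.0 rad it is fully over, leaning away. It stays where it is left and moves with under 2 N at the knob.
- lever2 (a joint): Angle of the lever behind slot 2, in line with it: near 0 it leans towards the robot, at 1.0 rad it is fully over, leaning away. It stays where it is left and moves with under 2 N at the knob.
- lever3 (a joint): Angle of the lever behind slot 3, in line with it: near 0 it leans towards the robot, at 1.0 rad it is fully over, leaning away. It stays where it is left and moves with under 2 N at the knob.
- lever1_tip (a point): Centre of the red knob (26 mm ball) of the lever behind slot 1, 80 mm from its pivot. The pivot's axis is along the fixture's y, 85 mm behind the fixture's origin, 40 mm above the bench; at 0 the knob is 38 mm before the pivot and 110 mm above the bench, at 1.0 rad 38 mm beyond. Rod 10 mm thick, on a dark steel block 70 x 50 x 25 mm.
- lever2_tip (a point): Centre of the red knob (26 mm ball) of the lever behind slot 2, 80 mm from its pivot. The pivot's axis is along the fixture's y, 85 mm behind the fixture's origin, 40 mm above the bench; at 0 the knob is 38 mm before the pivot and 110 mm above the bench, at 1.0 rad 38 mm beyond. Rod 10 mm thick, on a dark steel block 70 x 50 x 25 mm.
- lever3_tip (a point): Centre of the red knob (26 mm ball) of the lever behind slot 3, 80 mm from its pivot. The pivot's axis is along the fixture's y, 85 mm behind the fixture's origin, 40 mm above the bench; at 0 the knob is 38 mm before the pivot and 110 mm above the bench, at 1.0 rad 38 mm beyond. Rod 10 mm thick, on a dark steel block 70 x 50 x 25 mm.
- plane_mid (a point): Dark wooden hand plane, 150 x 50 mm, 85 mm tall with its grips, loose; it lies where the gauge does not, on the other side of the fixture. Point 20 mm above the bench at its middle. Leave it alone.
- mallet_mid (a point): Joiner's mallet lying on the bench behind and left of the fixture, loose: head 60 x 120 x 70 mm, handle 170 mm. Point: centre of the head. Leave it alone.
- glue_mid (a point): Yellow glue bottle, 44 mm across and 90 mm tall, standing loose on the fixture's base board between two of the lever blocks. Point: its centre. Leave it alone.
- offcut_mid (a point): Pale wooden offcut 40 x 40 x 60 mm tall, standing loose on the fixture's base board between the other two lever blocks. Point: its centre. Leave it alone.
Things that resemble listed ones, but are neither listed nor needed, are in the scene too. There is more than one size of the part that bears gauge_grip; the job needs the middle-sized.

How it is judged (in metres and radians):
On the way:
1. the gauge is fully home in a slot, before any lever has been pushed (((x of gauge_shoulder in the frame of slot1 between -0.006 and 0.004 m and y of gauge_shoulder in the frame of slot1 between -0.006 and 0.006 m and z of gauge_shoulder in the frame of slot1 below 0.007 m and angle between the x axis of gauge_shoulder and the x axis of slot1, either way round below 0.08 rad) or (x of gauge_shoulder in the frame of slot2 between -0.006 and 0.004 m and y of gauge_shoulder in the frame of slot2 between -0.006 and 0.006 m and z of gauge_shoulder in the frame of slot2 below 0.007 m and angle between the x axis of gauge_shoulder and the x axis of slot2, either way round below 0.08 rad) or (x of gauge_shoulder in the frame of slot3 between -0.006 and 0.004 m and y of gauge_shoulder in the frame of slot3 between -0.006 and 0.006 m and z of gauge_shoulder in the frame of slot3 below 0.007 m and angle between the x axis of gauge_shoulder and the x axis of slot3, either way round below 0.08 rad)) and value of joint each of lever1, lever2, lever3 below 0.3 rad), for 0.2 s.
At the end, for the whole second after the job is handed in: Gauge home in a slot: shoulder within 6 mm of the blocks' face and of the slot's middle, under 7 mm above the base board, square within 0.08 rad; that slot's lever beyond 0.85 rad, the others below 0.3; plane, mallet, bottle and offcut within 25 mm of their starts (((x of gauge_shoulder in the frame of slot1 between -0.006 and 0.004 m and y of gauge_shoulder in the frame of slot1 between -0.006 and 0.006 m and z of gauge_shoulder in the frame of slot1 below 0.007 m and angle between the x axis of gauge_shoulder and the x axis of slot1, either way round below 0.08 rad and value of joint lever1 above 0.85 rad and value of joint each of lever2, lever3 below 0.3 rad) or (x of gauge_shoulder in the frame of slot2 between -0.006 and 0.004 m and y of gauge_shoulder in the frame of slot2 between -0.006 and 0.006 m and z of gauge_shoulder in the frame of slot2 below 0.007 m and angle between the x axis of gauge_shoulder and the x axis of slot2, either way round below 0.08 rad and value of joint lever2 above 0.85 rad and value of joint each of lever1, lever3 below 0.3 rad) or (x of gauge_shoulder in the frame of slot3 between -0.006 and 0.004 m and y of gauge_shoulder in the frame of slot3 between -0.006 and 0.006 m and z of gauge_shoulder in the frame of slot3 below 0.007 m and angle between the x axis of gauge_shoulder and the x axis of slot3, either way round below 0.08 rad and value of joint lever3 above 0.85 rad and value of joint each of lever1, lever2 below 0.3 rad)) and distance of each of plane_mid, mallet_mid, glue_mid, offcut_mid from where it was at the start of the episode below 0.025 m); the robot touches nothing.
It fails at once if the wooden hand plane is knocked away (distance of plane_mid from where it was at the start of the episode above 0.04 m).
It fails at once if the mallet is knocked away (distance of mallet_mid from where it was at the start of the episode above 0.04 m).
It fails at once if the glue bottle is knocked away (distance of glue_mid from where it was at the start of the episode above 0.04 m).
It fails at once if the wooden offcut is knocked away (distance of offcut_mid from where it was at the start of the episode above 0.04 m).
It also fails if it takes over 64 s, if anything falls off the work surface, if the arm or the gripper's body presses on something with over 40 N, if the wrist force passes 120 N, or if a joint passes its speed limit or range.

ROBOT

A 6-joint arm with a two-finger parallel gripper is mounted at the origin on the work surface. World frame = base frame: x ahead of the robot, y to its left, z up, the work surface at z = 0. Lengths are in mm, angles in rad, forces in N, time in s.
With the tool pointing down it reaches from about 350 to 875 mm from the base axis. Payload 4.2 kg.
Tool frame: the origin (TCP) lies midway between the tips of the shut fingers; the grasp point (between the pads) lies 19 mm behind it; z points along the fingers, y is the line along which they close (so a half turn about z gives the same grasp; the last joint's range is limited). The gripper opens to 85 mm and grips with 20 to 120 N. Pads are 22 mm wide; open, the fingers measure 114 mm over their backs; the gripper's body (76 mm by 85 mm) begins 54 mm behind the grasp point. The pads swing forward as they close: fully open they stand 13 mm farther back than shut.
Start: joints at [1.412, 0.385, 0.008, 0, -1.194, -0.259], TCP at [253.561, 571.232, 231.312] pointing down, gripper open.
Joint ranges: [-3.14, 3.14], [-1.21, 2.06], [-1.07, 1.41], [-3.16, 2.05], [-2.99, -0.16], [-3.1, 3.1]. Speed limits (rad/s): [2.79, 2.79, 3.14, 3.14, 3.14, 3.14].

INTERFACE

Orientations are given as a unit quaternion [x, y, z, w].
In Python, from bench import read_state, get_image, job_done gives the robot as it stands.
- The arm moves only by the shell command python3 -m jog 'ROWS'. ROWS is JSON, a list of rows, each a list of 3 entries, a list of its own where there are three numbers: the shift along the world's x, y, z scaled (see below), then the turn, a rotation vector about the world's x, y, z scaled (see below), then the gripper's target within -1 to 1 (shut at 1, half-way at 0, fully open at -1). In form: [[[x, y, z], [wx, wy, wz], claw], ...]. A call has 1 to 20 rows; each row is the pose to reach, as a shift and turn from the pose commanded when the call began; what a row does not reach only later rows make up. The controller multiplies each number of a shift by 10 cm and each number of a turn by 120 degrees. A row lasts 1/10 s, in which the tool goes at most 50 mm and 8.59 degrees, less where a joint would pass 70% of its speed; a pose out of reach is approached as far as the arm can. A call with a number of a shift or a turn outside -1 to 1 is refused whole. A call with a gripper value outside its range is refused whole. The fingers move at their own pace and stop on an object; the grip force is fixed at half the most. Time passes only in rows, so rows that repeat a pose let the fingers close. It gives the time, the measured TCP pose, the force, the opening and the grip force at its end, in the units of the state.
- read_state(): the state, without advancing time (a new reading comes with each control period).
- get_image(name): name is "scene" or "side" or "wrist"; returns a dict with "frame" (420x560x3 uint8, red, green, blue), "range_z" (420x560 float32, mm along the optical axis (not along the pixel's ray), 0 where there is no reading), "fx", "fy", "cx", "cy" (pixels), "R" (3x3) and "t" (3): a world point X has camera coordinates R X + t. Camera axes: x right, y down, z forward; pixel columns grow to the right and rows downward; lengths in mm; the calibration is good to about 2 mm. A picture is of the moment at which its call begins.
- job_done(): hands the job in; it is judged then, once.
The state is a dict: "clock": time; "joints": joint angles; "joint_vel": joint speeds; "joint_efforts": joint torques, N m; "position": TCP position; "ee_rot": TCP orientation; "contact_force": force on the tool from outside, world axes, zero at the start; "wrist_torque": the same for the moment, N m; "gripper_width": finger opening in mm; "grasp_force": force on a finger pad.
Only numpy, scipy, OpenCV 4.12 (cv2) and the standard library are available. Lean on these libraries where they do the work, as an engineer would, in place of code of your own. Each camera call takes 0.05 s, during which the arm holds its last target. There are 200 camera calls.

## Working session

There is one attempt and no reset: what is moved stays moved. The work goes in short steps, Python scripts to look and compute and a shell command to move; the robot and the scene stay as the last step left them, time stands still between calls to the robot, and variables do not carry over. Pictures are saved under pics/ and viewed, at most 10 in all, crops included, and the job is handed in when it is done.

```bash
ls; mkdir -p pics; cat > h.py <<'E'
import numpy as np, cv2
from bench import read_state, get_image, job_done
def grab(n,tag):
    im=get_image(n); np.savez(f'{tag}.npz',**im); cv2.imwrite(f'pics/{tag}.png',im['frame'][:,:,::-1]); return im
def cloud(im):
    z=im['range_z'].astype(float); v,u=np.mgrid[:z.shape[0],:z.shape[1]]
    c=np.stack([(u-im['cx'])/im['fx']*z,(v-im['cy'])/im['fy']*z,z],-1)
    return (c-np.array(im['t']))@np.array(im['R'])
def ray(im,u,v,h):
    R=np.array(im['R']);t=np.array(im['t']); o=-R.T@t
    d=R.T@np.array([(u-im['cx'])/im['fx'],(v-im['cy'])/im['fy'],1]); return o+d*(h-o[2])/d[2]
E
python3 - <<'E'
from h import *
a=grab('scene','s1');b=grab('side','d1')
for im in(a,b): print(-np.array(im['R']).T@im['t'], np.array(im['R'])[2],im['fx'],(im['range_z']>0).mean())
print(read_state())
E
```

```text
pics
[850.00421336 617.53722441 976.72689425] [-0.33509927 -0.48337851 -0.80873586] 445.1463016340141 0.9958375850340137
[  14.54758249 -745.37567008  729.11227566] [ 0.41797129  0.72329558 -0.54967582] 494.8702398531376 0.9960289115646258
{'clock': 0.1, 'joints': array([ 1.41159671e+00,  3.85467031e-01,  6.76827011e-03, -4.43680985e-04,
       -1.19399854e+00, -2.58580344e-01]), 'joint_vel': array([-0.00115798, -0.00209037,  0.00257749,  0.00087071,  0.00050989,
       -0.00033165]), 'joint_efforts': array([ 5.26293425e-04, -3.93318272e+01,  1.88930404e+01,  4.19804335e+00,
       -2.58259141e-03,  3.99735498e-06]), 'position': array([253.36444498, 570.77207013, 230.33956933]), 'ee_rot': array([ 9.78244273e-01, -2.07454083e-01, -1.58735039e-04,  9.59556060e-04]), 'contact_force': array([0.6033681 , 0.78454494, 0.41598374]), 'wrist_torque': array([-0.04795279,  0.02999096, -0.00258618]), 'grasp_force': 0.0, 'gripper_width': 85.10847888069951}
```

View pics/s1.png

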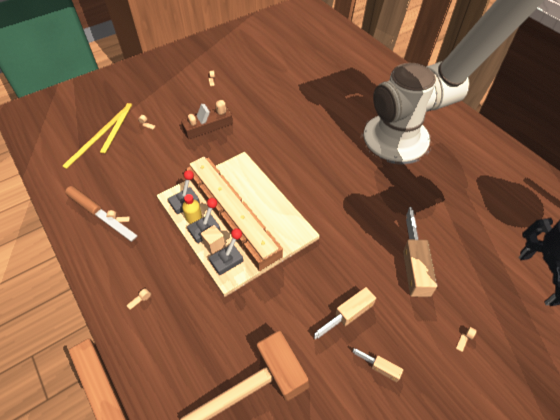

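View pics/d1.png

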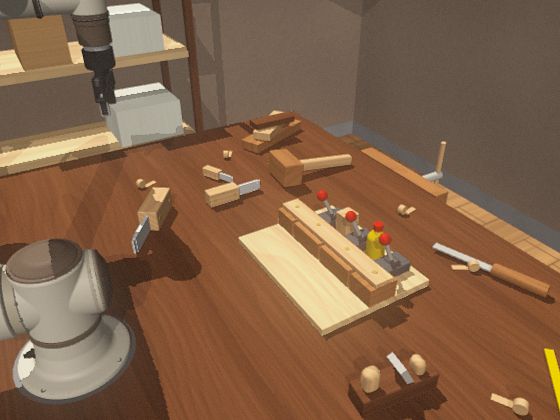

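The scene view shows the fixture at about (235,220). There are three gauges: the largest at (420,268), the middle one at (357,305) and a small one at (380,366). The side view agrees. I'll measure them from depth.

```bash
cat > m.py <<'E'
from h import *
import sys
def rect(P,n):
    r=cv2.minAreaRect(P[:,:2].astype(np.float32)); print(n,len(P),np.round(r[0],1),np.round(r[1],1),round(r[2],2)); return r
for tag in('s1','d1'):
    im=dict(np.load(tag+'.npz')); X=cloud(im); z=X[...,2]
    print(tag,'table',np.median(z[(abs(z)<15)]))
    for lo,hi in((28,60),(10,27),(65,85)):
        m=((z>lo)&(z<hi)&(X[...,0]>150)&(X[...,0]<900)&(abs(X[...,1])<650)).astype(np.uint8)
        n,l,st,c=cv2.connectedComponentsWithStats(m)
        for i in range(1,n):
            if st[i,4]>120: rect(X[l==i],(lo,np.round(c[i]),round(float(np.percentile(z[l==i],90)))))
E
python3 m.py
```

```text
s1 table -0.7384091103426144
(28, array([205., 119.]), 53) 595 [ 455.5 -365. ] [ 53.3 149.7] 82.37
(28, array([181., 199.]), 51) 332 [ 657.5 -125.2] [71.  56.2] 0.2
(28, array([419., 260.]), 58) 1432 [253.5 333.8] [236.8  52.7] 54.07
(28, array([213., 243.]), 53) 1207 [656.2  25.7] [ 70.7 189.2] 0.51
(28, array([260., 255.]), 57) 301 [594.2 127.3] [ 57.6 124.7] 34.21
(28, array([352., 306.]), 41) 730 [508.2 365.5] [164.6  37.2] 2.24
(28, array([231., 395.]), 47) 1257 [808.6 373.1] [ 27.4 184.5] 84.76
(10, array([208., 127.]), 25) 204 [ 463.4 -344.8] [ 44.3 155. ] 67.86
(10, array([249., 219.]), 20) 5991 [563.3 -17.1] [286.9 364. ] 0.68
(10, array([199., 198.]), 22) 215 [ 616.9 -119.7] [142.4  29.7] 79.34
(10, array([103., 214.]), 26) 637 [ 851.8 -227. ] [ 38.4 258.4] 20.84
(10, array([222., 228.]), 21) 238 [612.2  -2.3] [123.3  25.2] 78.96
(10, array([414., 280.]), 25) 154 [306.9 372.3] [132.1  45.3] 76.48
(10, array([343., 320.]), 25) 147 [509.8 376.2] [ 14.9 163.5] 82.21
(10, array([382., 365.]), 26) 397 [516.  487.1] [ 25.3 107.9] 25.39
(65, array([234., 208.]), 76) 2183 [571.1 -1
[... 1183 characters left out ...]
9] [232.8  23.7] 50.13
(10, array([316., 278.]), 20) 6790 [564.5 -16.8] [287.  366.9] 1.06
(10, array([492., 270.]), 25) 871 [ 851.2 -228.3] [ 40.3 260. ] 19.02
(10, array([391., 398.]), 25) 539 [ 446.6 -388.3] [ 44.7 155.2] 65.74
(10, array([521., 405.]), 25) 184 [ 614.  -502.5] [18.9 23.7] 29.79
(65, array([274., 121.]), 77) 190 [800.6 638.9] [ 22.8 156. ] 87.7
(65, array([286., 159.]), 76) 409 [689.5 380.3] [127.3  62.4] 83.42
(65, array([339., 244.]), 77) 2333 [573.7 -17.6] [ 66.2 362.5] 1.32
(65, array([345., 214.]), 80) 142 [658.8  40.3] [44.9 41.4] 2.86
(65, array([398., 365.]), 80) 201 [ 454.1 -367.4] [17.7 43.4] 5.14
(65, array([371., 375.]), 83) 290 [ 405.  -362.6] [29.  24.6] 0.96
```

```bash
python3 -m jog '[[[0.35,-0.35,0],[0,0,0.07],-1],[[0.7,-0.7,0],[0,0,0.14],-1],[[1,-1,0],[0,0,0.217],-1],[[1,-1,0],[0,0,0.217],-1]]' | tail -5
python3 -m jog '[[[0.35,-0.35,0],[0,0,0],-1],[[0.7,-0.7,0],[0,0,0],-1],[[1,-1,0],[0,0,0],-1],[[1,-1,0],[0,0,0],-1]]'|tail -5
python3 - <<'E'
from h import *
a=grab('wrist','w1'); print(-np.array(a['R']).T@a['t'], np.array(a['R'])); s=read_state(); print(s['clock'],s['position'],s['ee_rot'])
# knobs red
for tag in('s1','d1'):
    im=dict(np.load(tag+'.npz')); hsv=cv2.cvtColor(im['frame'],cv2.COLOR_RGB2HSV)
    m=(((hsv[...,0]<6)|(hsv[...,0]>174))&(hsv[...,1]>190)&(hsv[...,2]>90)).astype(np.uint8)
    n,l,st,c=cv2.connectedComponentsWithStats(m); X=cloud(im)
    for i in range(1,n):
        if st[i,4]>25: print(tag,c[i].round(),st[i,4],ray(im,*c[i],110).round(1), np.median(X[l==i],0).round())
E
```

```text
position: [356.0, 467.6, 231.0]
ee_rot: [1.0, 0.017, -0.0, 0.001]
contact_force: [0.1, 0.3, -0.3]
gripper_width: 85.6
grasp_force: 0.0
position: [455.8, 368.2, 230.8]
ee_rot: [1.0, 0.015, -0.0, 0.001]
contact_force: [-0.3, 0.4, -0.2]
gripper_width: 86.0
grasp_force: 0.0
[528.88593394 369.45450618 374.9325408 ] [[ 3.03047198e-02 -9.99540595e-01  4.72374600e-04]
 [-9.56988724e-01 -2.88781748e-02  2.88684316e-01]
 [-2.88538051e-01 -9.20055446e-03 -9.57424223e-01]]
0.95 [454.66272029 369.64769001 230.76102895] [ 9.99868362e-01  1.62177614e-02 -3.73978522e-04  3.19951293e-04]
s1 [188. 176.] 39 [ 628.1 -125.9  110. ] [ 631. -119.  117.]
s1 [189. 201.] 27 [664.2 -53.3 110. ] [663. -60. 102.]
s1 [212. 203.] 46 [621.5 -15.  110. ] [624. -10. 116.]
s1 [236. 234.] 48 [618.5  94.3 110. ] [622.  99. 116.]
d1 [322. 195.] 70 [622.5  99.4 110. ] [614.  88. 118.]
d1 [350. 215.] 73 [626.4 -10.8 110. ] [617. -22. 120.]
d1 [378. 226.] 71 [653.1 -75.1 110. ] [657. -70. 106.]
d1 [385. 238.] 90 [ 635.4 -119.1  110. ] [ 623. -131.  122.]
```

View pics/w1.png

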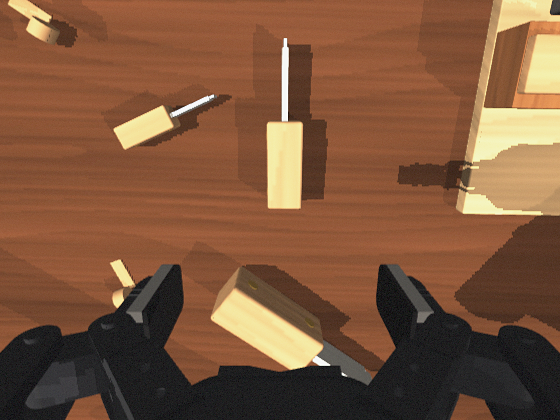

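The wrist view shows the middle gauge with its handle at (268–301, 122–208). The blade points up (+x), with its tip at (285,40).

```bash
python3 - <<'E'
from h import *
a=dict(np.load('w1.npz')); X=cloud(a); z=X[...,2]
m=((z>33)&(z<47)).astype(np.uint8); n,l,st,c=cv2.connectedComponentsWithStats(m); i=l[165,284]
ys,xs=np.where(l==i); r=cv2.minAreaRect(np.stack([xs,ys],1).astype(np.float32)); print(r)
P=np.array([ray(a,u,v,40)[:2] for u,v in cv2.boxPoints(r)]); print(P.round(1),P.mean(0).round(1))
print(np.median(X[l==i],0), z[300,60])
# blade top edge line at z=33
hsv=cv2.cvtColor(a['frame'],cv2.COLOR_RGB2HSV)
B=[]
for v in range(45,118,6):
    u=np.where((hsv[v,270:300,1]<70)&(hsv[v,270:300,2]>120))[0]
    if len(u): B.append(ray(a,270+u.mean(),v,33)[:2])
B=np.array(B); p=np.polyfit(B[:,0],B[:,1],1); print('blade',B[[0,-1]].round(1),p, 'yaw deg',np.degrees(np.arctan(p[0])), np.polyval(p,471))
E
```

```text
((284.5, 126.5), (163.0, 35.0), 90.0)
[[583.2 382.3]
 [584.1 350.1]
 [427.5 342.3]
 [426.4 379.3]] [505.3 363.5]
[480.90213121 363.6155002   41.07815964] 2.678398530302265
blade [[584.8 366.2]
 [519.5 364.4]] [2.29357627e-02 3.52307913e+02] yaw deg 1.313892042719079 363.11065674869127
```

```bash
python3 -m jog '[[[0.17,-0.07,-0.4],[0,0,0],-1],[[0.17,-0.07,-0.8],[0,0,0],-1],[[0.17,-0.07,-1],[0,0,0],-1]]' >/dev/null
python3 -m jog '[[[0,0,-0.3],[0,0,0],-1],[[0,0,-0.6],[0,0,0],-1],[[0,0,-0.8],[0,0,0],-1],[[0,0,-0.8],[0,0,0],-1]]'
python3 -m jog '[[[0,0,-0.2],[0,0,0],-1],[[0,0,-0.4],[0,0,0],-1],[[0,0,-0.42],[0,0,0],-1],[[0,0,-0.42],[0,0,0],-1]]'
```

```text
clock: 1.65
position: [468.1, 363.5, 47.8]
ee_rot: [1.0, 0.019, -0.003, 0.003]
contact_force: [-1.0, 0.2, 0.2]
gripper_width: 85.4
grasp_force: 0.0
clock: 2.05
position: [470.6, 365.1, 10.0]
ee_rot: [1.0, 0.019, 0.0, -0.0]
contact_force: [-0.4, 0.2, 0.4]
gripper_width: 85.2
grasp_force: 0.0
```

```bash
python3 -m jog '[[[0,0,0],[0,0,0],1],[[0,0,0],[0,0,0],1],[[0,0,0],[0,0,0],1],[[0,0,0],[0,0,0],1],[[0,0,0],[0,0,0],1],[[0,0,0],[0,0,0],1],[[0,0,0],[0,0,0],1],[[0,0,0],[0,0,0],1]]'
python3 -m jog '[[[0,0,0.2],[0,0,0],1],[[0,0,0.5],[0,0,0],1],[[0,0,0.8],[0,0,0],1],[[-0.2,0,1],[0,0,0],1],[[-0.5,-0.4,1],[0,0,0],1],[[-0.7,-0.8,1],[0,0,0],1],[[-0.8,-1,1],[0,0,0],1]]'
python3 -m jog '[[[0,-0.4,0],[0,0,0],1],[[0,-0.8,0],[0,0,0],1],[[0,-1,0],[0,0,0],1],[[0,-1,0],[0,0,0],1],[[0,-1,0],[0,0,0],1]]'
python3 - <<'E'
from h import *
a=grab('wrist','w2')
E
```

```text
clock: 2.85
position: [471.1, 364.8, 10.4]
ee_rot: [1.0, 0.019, 0.001, -0.001]
contact_force: [-0.7, 0.3, 4.9]
gripper_width: 35.2
grasp_force: 61.8
clock: 3.55
position: [387.4, 260.2, 108.4]
ee_rot: [1.0, 0.018, -0.002, 0.001]
contact_force: [0.4, 0.7, -1.3]
gripper_width: 35.2
grasp_force: 61.0
clock: 4.05
position: [390.6, 164.0, 109.2]
ee_rot: [1.0, 0.018, 0.0, -0.0]
contact_force: [0.2, 0.1, -1.7]
gripper_width: 35.2
grasp_force: 61.0
```

View pics/w2.png

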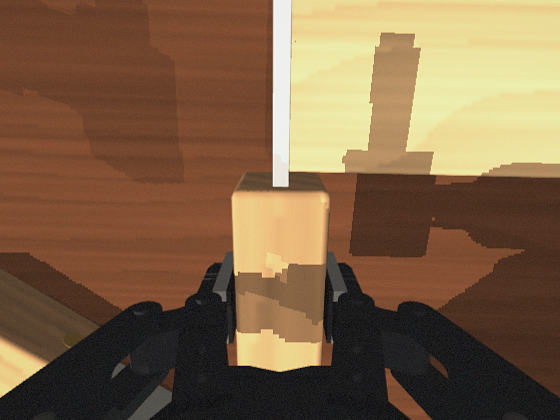

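```bash
python3 -m jog '[[[0,0,0.4],[0,0,0],1],[[0,-0.2,0.8],[0,0,0],1],[[0.2,-0.6,1],[0,0,0],1],[[0.5,-1,1],[0,0,0],1],[[0.5,-1,1],[0,0,0],1]]'
python3 -m jog '[[[0,-0.24,0],[0,0,0],1],[[0,-0.24,0],[0,0,0],1],[[0,-0.24,0],[0,0,0],1],[[0,-0.24,0],[0,0,0],1]]'
python3 - <<'E'
from h import *
a=grab('wrist','w3')
E
```

```text
clock: 4.6
position: [443.4, 61.7, 210.0]
ee_rot: [1.0, 0.015, 0.001, -0.0]
contact_force: [-0.3, 0.4, -2.6]
gripper_width: 35.2
grasp_force: 61.0
clock: 5.0
position: [440.6, 41.3, 209.1]
ee_rot: [1.0, 0.019, -0.0, -0.0]
contact_force: [0.8, 0.1, -1.4]
gripper_width: 35.1
grasp_force: 61.1
```

View pics/w3.png

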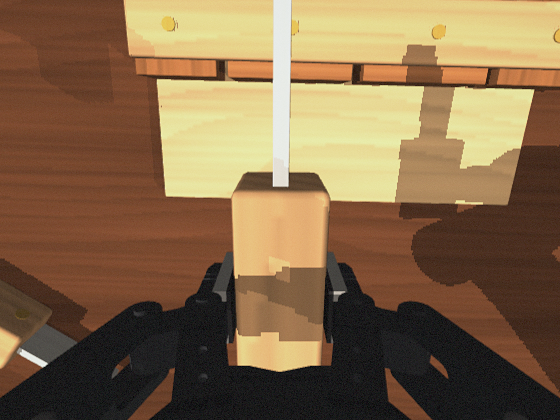

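The slots show as dark gaps in the blocks' row, near (222,68), (356,73) and (491,77). The held blade runs up at column 282.

```bash
python3 - <<'E'
from h import *
a=dict(np.load('w3.npz')); g=cv2.cvtColor(a['frame'],cv2.COLOR_RGB2GRAY).astype(float)
s=read_state(); tcp=s['position']; print(tcp, a['fx'])
S=[]
for u0,v0 in((222,68),(356,73),(491,77)):
    row=g[v0-3:v0+4,u0-14:u0+15].mean(0); print(row.astype(int))
    w=np.clip(np.median(row)*0.75-row,0,None); u=u0-14+(w*np.arange(29)).sum()/w.sum(); S.append(ray(a,u,v0,63)); print(round(u,1),S[-1].round(1))
# front top edge of blocks: wood block -> base board transition, use depth
X=cloud(a); z=X[...,2]; E=[]
for u in list(range(150,215,8))+list(range(235,270,8))+list(range(300,345,8))+list(range(370,485,8)):
    v=np.where((z[30:130,u]>40))[0].max()+30
    E.append(ray(a,u,v+.5,63)[:2])
E=np.array(E); p=np.polyfit(E[:,1],E[:,0],1); r=E[:,0]-np.polyval(p,E[:,1]); k=abs(r)<3; p=np.polyfit(E[k,1],E[k,0],1); print('face x=',p,'yaw deg',-np.degrees(np.arctan(p[0])),r.std(),[np.polyval(p,q[1]).round(1) for q in S])
# base board front edge z=18
m=((z>10)&(z<26)).astype(np.uint8); F=[]
for u in range(175,500,8):
    if 225<u<335 or 395<u<470: continue
    v=np.where(m[100:260,u])[0].max()+100; F.append(ray(a,u,v+.5,18)[:2])
F=np.array(F); q=np.polyfit(F[:,1],F[:,0],1); print('base front',q,(F[:,0]-np.polyval(q,F[:,1])).std(), np.polyval(q,-18))
# blade
B=[];h=tcp[2]-10.4+33
for v in range(5,180,6):
    seg=a['frame'][v,262:302].astype(int); u=np.where((seg.min(1)>190))[0]
    if len(u): B.append(ray(a,262+u.mean(),v,h)[:2])
B=np.array(B); p=np.polyfit(B[:,0],B[:,1],1); print('blade',B[[0,-1]].round(1),'yaw',np.degrees(np.arctan(p[0])),'y at +50,+120 rel tcp',np.polyval(p,tcp[0]+np.array([50,120]))-tcp[1])
E
```

```text
[440.62087286  41.30432401 209.19672742] 331.4015513052888
[150 148 146 147 150 153 152 142  76  52  55  40  36  41  39  39  51 105
 110 114 160 160 159 158 159 158 158 159 159]
220.4 [542.4  92.2  63. ]
[154 154 154 155 154 155 155 155 157 143  64  34  34  36  36  38  39  48
  79  86  85 111 154 153 153 153 154 153 153]
356.3 [542.7 -18.6  63. ]
[151 151 152 151 152 151 153 154 156 107  36  38  51  71  75  78  80  80
  81  81  88 128 142 142 142 140 137 137 134]
490.5 [ 543.8 -128.5   63. ]
face x= [-2.41055850e-02  5.33415628e+02] yaw deg 1.3808808556056373 10.621877571550987 [np.float64(531.2), np.float64(533.9), np.float64(536.5)]
base front [-1.13548298e-02  4.22490165e+02] 0.33720323482092157 422.69455145839146
blade [[545.4  43.5]
 [488.   41.8]] yaw 1.7134825858836018 y at +50,+120 rel tcp [0.5456555  2.63969371]
```

```bash
python3 -m jog '[[[-0.2,0.2,0],[0,0,-0.009],1],[[-0.46,0.5,0],[0,0,-0.009],1],[[-0.46,0.5,-0.4],[0,0,-0.009],1],[[-0.46,0.5,-0.8],[0,0,-0.009],1],[[-0.46,0.5,-1],[0,0,-0.009],1],[[-0.46,0.5,-1],[0,0,-0.009],1]]'
python3 -m jog '[[[0,0,-0.3],[0,0,0],1],[[0,0,-0.6],[0,0,0],1],[[0,0,-0.7],[0,0,0],1],[[0,0,-0.77],[0,0,0],1],[[0,0,-0.77],[0,0,0],1],[[0,0,-0.77],[0,0,0],1]]'
python3 - <<'E'
from h import *
b=grab('side','d2'); f=b['frame'][150:330,190:450]; cv2.imwrite('pics/d2c.png',cv2.resize(f,None,fx=3,fy=3)[:,:,::-1])
P=[read_state()['position'] for _ in range(3)];print(P)
E
```

```text
clock: 5.65
position: [392.5, 89.9, 107.0]
ee_rot: [1.0, 0.01, -0.003, 0.002]
contact_force: [-0.5, 0.1, -1.3]
gripper_width: 35.3
grasp_force: 61.0
clock: 6.25
position: [395.6, 91.0, 33.3]
ee_rot: [1.0, 0.009, 0.001, -0.001]
contact_force: [-0.2, -0.3, -2.4]
gripper_width: 35.2
grasp_force: 61.0
[array([395.5431154 ,  90.99433394,  33.34968376]), array([395.5431154 ,  90.99433394,  33.34968376]), array([395.5431154 ,  90.99433394,  33.34968376])]
```

View pics/d2c.png

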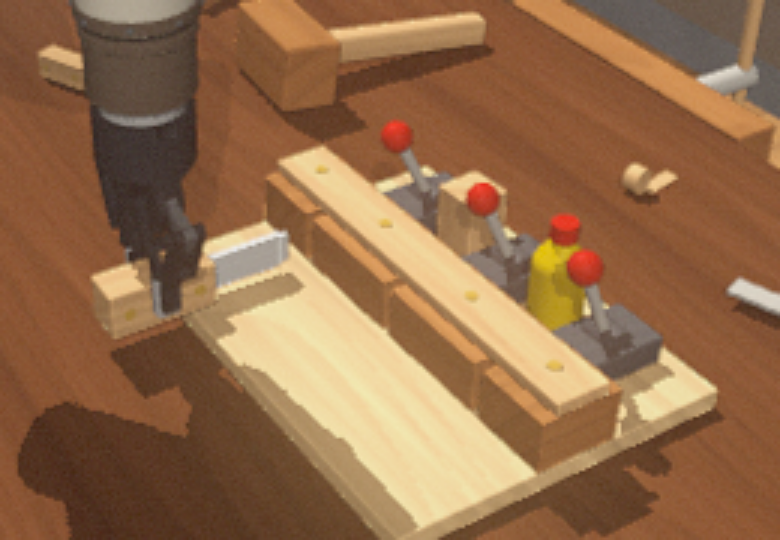

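The blade tip is lined up with slot 3, at about (285,245) in the crop. I'll push in gently.

```bash
python3 -m jog '[[[0.1,0,-0.02],[0,0,0],1],[[0.2,0,-0.02],[0,0,0],1],[[0.25,0,-0.02],[0,0,0],1],[[0.3,0,-0.02],[0,0,0],1],[[0.3,0,-0.02],[0,0,0],1]]'
python3 -m jog '[[[0.04,0,0],[0,0,0],1],[[0.08,0,0],[0,0,0],1],[[0.12,0,0],[0,0,0],1],[[0.12,0,0],[0,0,0],1]]'
```

```text
clock: 6.8
position: [425.4, 90.3, 30.3]
ee_rot: [1.0, 0.009, 0.0, -0.0]
contact_force: [-0.2, 0.6, -1.6]
gripper_width: 35.3
grasp_force: 61.0
clock: 7.2
position: [437.3, 90.4, 30.4]
ee_rot: [1.0, 0.009, 0.0, -0.0]
contact_force: [-0.2, -0.5, -2.1]
gripper_width: 35.0
grasp_force: 61.0
```

```bash
python3 -m jog '[[[0.04,0,0],[0,0,0],1],[[0.08,0,0],[0,0,0],1],[[0.12,0,0],[0,0,0],1],[[0.12,0,0],[0,0,0],1]]'
python3 -m jog '[[[0.04,0,0],[0,0,0],1],[[0.08,0,0],[0,0,0],1],[[0.12,0,0],[0,0,0],1],[[0.12,0,0],[0,0,0],1]]'
```

```text
clock: 7.6
position: [449.3, 90.4, 30.4]
ee_rot: [1.0, 0.009, 0.0, -0.0]
contact_force: [-1.0, 0.4, -1.2]
gripper_width: 35.0
grasp_force: 61.0
clock: 8.0
position: [461.4, 90.4, 30.4]
ee_rot: [1.0, 0.009, 0.0, -0.0]
contact_force: [0.1, -0.9, -2.0]
gripper_width: 35.4
grasp_force: 61.0
```

```bash
python3 -m jog '[[[0.04,0,0],[0,0,0],1],[[0.08,0,0],[0,0,0],1],[[0.12,0,0],[0,0,0],1],[[0.12,0,0],[0,0,0],1]]'
python3 -m jog '[[[0.04,0,0],[0,0,0],1],[[0.08,0,0],[0,0,0],1],[[0.12,0,0],[0,0,0],1],[[0.12,0,0],[0,0,0],1]]'
```

```text
clock: 8.4
position: [473.3, 90.4, 30.4]
ee_rot: [1.0, 0.009, 0.0, -0.0]
contact_force: [-0.1, 0.2, -2.0]
gripper_width: 35.3
grasp_force: 61.0
clock: 8.8
position: [485.4, 90.4, 30.4]
ee_rot: [1.0, 0.009, 0.0, -0.0]
contact_force: [0.2, -0.5, -1.5]
gripper_width: 35.2
grasp_force: 61.0
```

Slot 3 lets the blade past every possible jam depth. Now I'll bring the shoulder up to contact.

```bash
for i in 1; do python3 -m jog '[[[0.02,0,0],[0,0,0],1],[[0.04,0,0],[0,0,0],1],[[0.04,0,0],[0,0,0],1]]'; done
python3 -m jog '[[[0.01,0,0],[0,0,0],1],[[0.02,0,0],[0,0,0],1],[[0.02,0,0],[0,0,0],1]]'
python3 -m jog '[[[0.01,0,0],[0,0,0],1],[[0.02,0,0],[0,0,0],1],[[0.02,0,0],[0,0,0],1]]'
```

```text
clock: 9.1
position: [488.9, 90.3, 30.3]
ee_rot: [1.0, 0.009, 0.0, -0.0]
contact_force: [-0.3, 0.5, -1.2]
gripper_width: 35.1
grasp_force: 61.0
clock: 9.4
position: [490.6, 90.2, 30.3]
ee_rot: [1.0, 0.009, -0.0, 0.0]
contact_force: [-0.1, 0.6, -2.3]
gripper_width: 35.1
grasp_force: 61.0
clock: 9.7
position: [490.7, 89.8, 30.0]
ee_rot: [1.0, 0.009, -0.002, 0.001]
contact_force: [-5.3, 2.7, 1.2]
gripper_width: 34.9
grasp_force: 61.5
```

Contact with the face came at x=490.7, as predicted. Next I set it down and release.

```bash
python3 -m jog '[[[0,0,-0.01],[0,0,0],1],[[0,0,-0.015],[0,0,0],1],[[0,0,-0.015],[0,0,0],1]]'
python3 -m jog '[[[0,0,0],[0,0,0],0.2],[[0,0,0],[0,0,0],0.2],[[0,0,0],[0,0,0],-0.2],[[0,0,0],[0,0,0],-0.5],[[0,0,0],[0,0,0],-0.5],[[0,0,0],[0,0,0],-0.5],[[0,0,0],[0,0,0],-0.5]]'
python3 -m jog '[[[0,0,0.2],[0,0,0],-0.5],[[0,0,0.5],[0,0,0],-0.5],[[0,0,0.8],[0,0,0],-0.5],[[-0.2,0,1],[0,0,0],-0.5],[[-0.4,0,1],[0,0,0],-0.5],[[-0.4,0,1],[0,0,0],-0.5]]'
python3 - <<'E'
from h import *
b=grab('side','d3'); f=b['frame'][150:330,190:450]; cv2.imwrite('pics/d3c.png',cv2.resize(f,None,fx=3,fy=3)[:,:,::-1])
w=grab('wrist','w4')
E
```

```text
clock: 10.0
position: [490.7, 89.8, 28.6]
ee_rot: [1.0, 0.009, -0.002, 0.001]
contact_force: [-6.3, 2.0, 1.4]
gripper_width: 35.1
grasp_force: 61.6
clock: 10.7
position: [492.8, 90.3, 28.9]
ee_rot: [1.0, 0.009, 0.0, -0.0]
contact_force: [-0.5, 0.9, -0.1]
gripper_width: 64.0
grasp_force: 0.0
clock: 11.3
position: [450.7, 89.8, 129.4]
ee_rot: [1.0, 0.009, -0.0, -0.0]
contact_force: [0.2, 0.1, -0.8]
gripper_width: 64.0
grasp_force: 0.0
```

View pics/d3c.png

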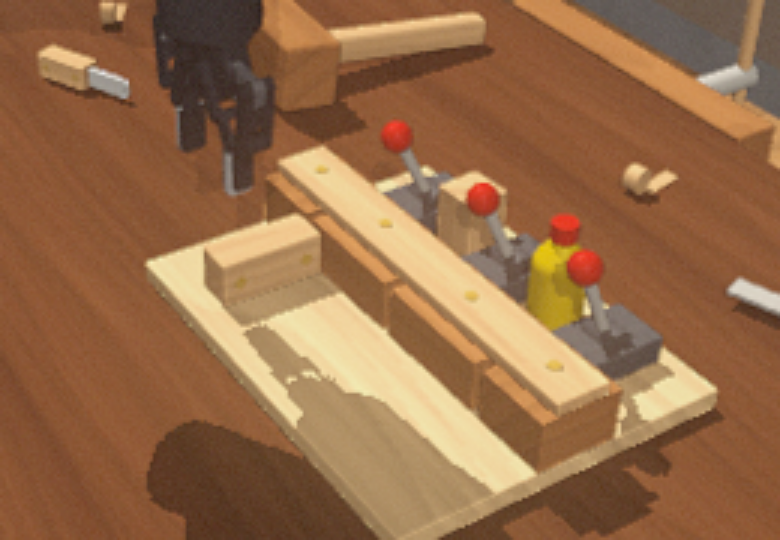

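View pics/w4.png

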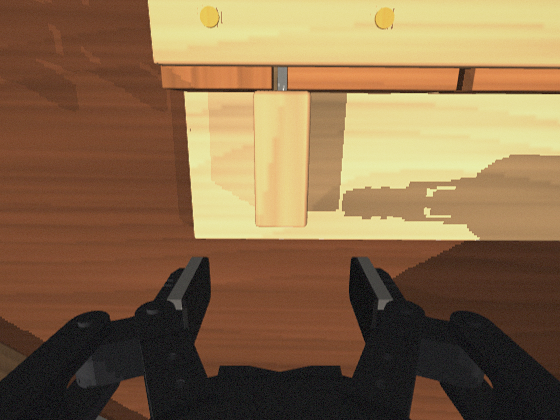

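The handle is flat against the blocks at slot 3 (wrist view, front edge at (281,91)) and stands on the base. Now I shut the fingers, go over the batten and push lever 3.

```bash
python3 -m jog '[[[0,0,0.1],[0,0,0],1],[[0.1,0.03,0.1],[0,0,0],1],[[0.4,0.03,0.1],[0,0,0],1],[[0.7,0.03,0.1],[0,0,0],1],[[1,0.03,0.1],[0,0,0],1],[[1,0.03,0.1],[0,0,0],1],[[1,0.03,0.1],[0,0,0],1],[[1,0.03,0.1],[0,0,0],1]]'
python3 -m jog '[[[0.22,0.0,0],[0,0,0],1],[[0.22,0,-0.2],[0,0,0],1],[[0.22,0,-0.44],[0,0,0],1],[[0.22,0,-0.44],[0,0,0],1],[[0.22,0,-0.44],[0,0,0],1]]'
python3 - <<'E'
from h import *
b=grab('side','d4'); f=b['frame'][150:330,190:450]; cv2.imwrite('pics/d4c.png',cv2.resize(f,None,fx=3,fy=3)[:,:,::-1])
E
```

```text
clock: 12.2
position: [552.2, 93.0, 138.3]
ee_rot: [1.0, 0.009, -0.001, 0.0]
contact_force: [0.1, 0.3, 0.3]
gripper_width: -0.1
grasp_force: 0.0
clock: 12.7
position: [574.3, 93.2, 95.2]
ee_rot: [1.0, 0.009, -0.0, 0.0]
contact_force: [0.2, -0.8, 1.5]
gripper_width: 0.1
grasp_force: 0.0
```

View pics/d4c.png

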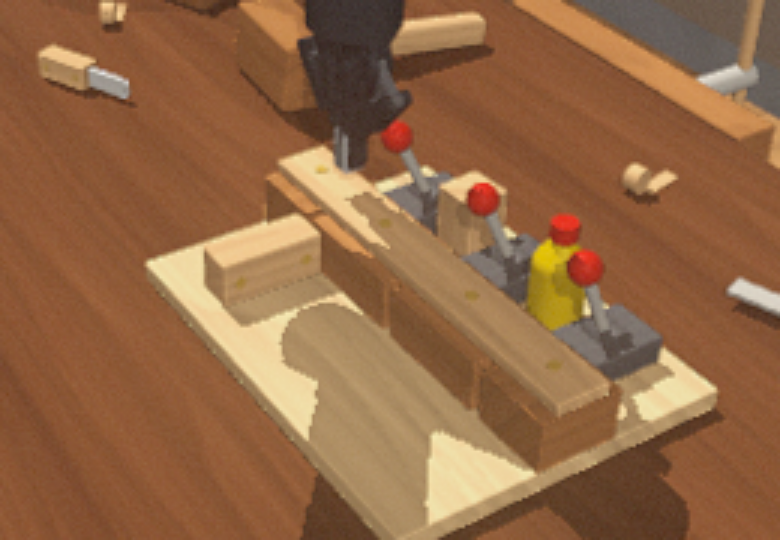

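The fingers sit just in front of lever 3's knob, at (397,137) in the crop.

```bash
python3 -m jog '[[[0.15,0,0],[0,0,0],1],[[0.3,0,0],[0,0,0],1],[[0.45,0,0],[0,0,0],1],[[0.6,0,0],[0,0,0],1],[[0.75,0,0],[0,0,0],1],[[0.88,0,0],[0,0,0],1],[[0.88,0,0],[0,0,0],1]]'
python3 -m jog '[[[0.03,0,0],[0,0,0],1],[[0.06,0,0],[0,0,0],1],[[0.06,0,0],[0,0,0],1]]'
python3 -m jog '[[[0.02,0,0],[0,0,0],1],[[0.04,0,0],[0,0,0],1],[[0.04,0,0],[0,0,0],1]]'
```

```text
clock: 13.45
position: [664.3, 93.5, 96.2]
ee_rot: [1.0, 0.009, 0.002, -0.0]
contact_force: [-0.5, 0.1, 0.5]
gripper_width: -0.1
grasp_force: 0.0
clock: 13.75
position: [668.4, 93.3, 95.2]
ee_rot: [1.0, 0.009, 0.0, -0.0]
contact_force: [-0.3, -1.1, 1.0]
gripper_width: 0.2
grasp_force: 0.2
clock: 14.05
position: [670.8, 93.2, 94.7]
ee_rot: [1.0, 0.009, -0.002, 0.0]
contact_force: [-5.5, 1.4, 2.5]
gripper_width: 0.7
grasp_force: 2.7
```

It hit the end stop at the expected x. Back off and check.

```bash
python3 -m jog '[[[-0.2,0,0],[0,0,0],1],[[-0.4,0,0.1],[0,0,0],1],[[-0.7,0,0.5],[0,0,0],1],[[-1,0,0.9],[0,0,0],1],[[-1,0,1],[0,0,0],1]]' >/dev/null
python3 -m jog '[[[-0.4,0,0.2],[0,0,0],1],[[-0.8,0,0.4],[0,0,0],1],[[-1,0,0.5],[0,0,0],1],[[-1,0,0.5],[0,0,0],1],[[-1,0,0.5],[0,0,0],1]]'
python3 - <<'E'
from h import *
b=grab('side','d5'); f=b['frame'][150:330,190:450]; cv2.imwrite('pics/d5c.png',cv2.resize(f,None,fx=3,fy=3)[:,:,::-1])
s=grab('scene','s5')
for im in(s,b):
    hsv=cv2.cvtColor(im['frame'],cv2.COLOR_RGB2HSV)
    m=(((hsv[...,0]<6)|(hsv[...,0]>174))&(hsv[...,1]>190)&(hsv[...,2]>90)).astype(np.uint8)
    n,l,st,c=cv2.connectedComponentsWithStats(m)
    for i in range(1,n):
        if st[i,4]>20: print(c[i].round(),ray(im,*c[i],110).round(1))
    X=cloud(im);z=X[...,2];k=(z>50)&(z<65)&(X[...,0]<533)&(X[...,0]>420)&(X[...,1]>50)&(X[...,1]<130);P=X[k]
    r=cv2.minAreaRect(P[:,:2].astype(np.float32));print('gauge',r,np.median(P[:,2]))
E
```

```text
clock: 15.05
position: [473.2, 93.5, 245.2]
ee_rot: [1.0, 0.009, 0.001, -0.0]
contact_force: [1.2, -0.2, -0.3]
gripper_width: -0.2
grasp_force: 0.0
[188. 175.] [ 627.3 -127.1  110. ]
[189. 201.] [664.3 -53.9 110. ]
[212. 203.] [621.2 -16.  110. ]
[208. 250.] [694.1  95.2 110. ]
gauge ((489.1855773925781, 90.71082305908203), (87.06015014648438, 38.83572006225586), 1.675531029701233) 56.92134210007239
[347. 187.] [697.3  98.8 110. ]
[350. 215.] [626.6 -10.4 110. ]
[378. 226.] [653.5 -75.4 110. ]
[385. 238.] [ 634.8 -119.4  110. ]
gauge ((489.3880920410156, 89.74165344238281), (87.21156311035156, 39.455081939697266), 1.5697606801986694) 57.830591946678595
```

View pics/d5c.png

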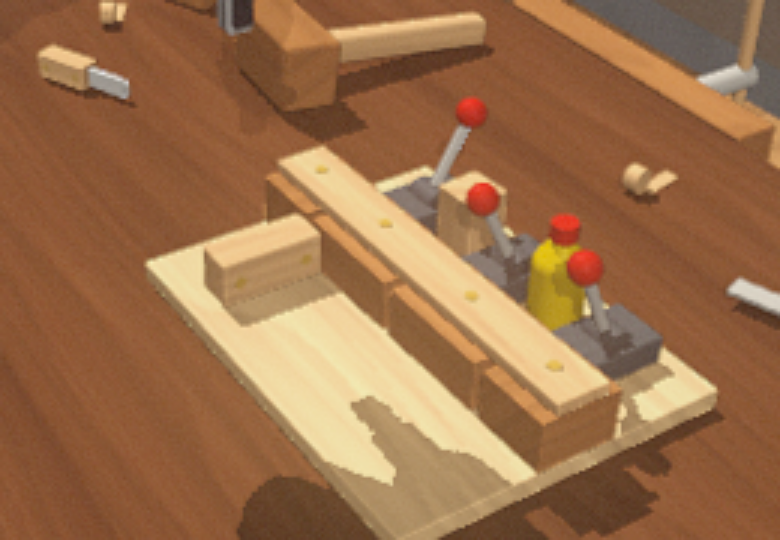

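Lever 3 is fully over: its knob has moved about 74 mm, to (470,112) in the crop. The gauge is home and everything else is where it was, so I'm handing it in.

```bash
python3 -c "from bench import job_done; print(job_done())"
```

```text
the job is handed in; nothing more can be done
None
```

I handed the job in with the gauge fully home in slot 3 (the clear one), lever 3 pushed over to its stop, and nothing else visibly moved; the hand-in gave no verdict.

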